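# Feel for the part-full tin and pour it out

### The arm

A 6-joint arm with a two-finger parallel gripper is mounted at the origin on a cart in front of the work surface, level with it; the furniture and walls round the work are solid. World frame = base frame: x ahead of the robot, y to its left, z up, the work surface at z = 0. Lengths are in m, angles in rad, forces in N, time in s.
With the tool pointing down it reaches from about 0.25 to 0.775 m from the base axis. Payload 4 kg.
Tool frame: the origin (TCP) lies midway between the tips of the shut fingers; the grasp point (between the pads) lies 19 mm behind it (robot.hold_point_z is the distance from the TCP to the grasp point, in m); z points along the fingers, y is the line along which they close (so a half turn about z gives the same grasp; the last joint's range is limited). The gripper opens to 94 mm and grips with 3 to 60 N. Pads are 16 mm wide; open, the fingers measure 119 mm over their backs; the gripper's body (75 mm by 177 mm) begins 78 mm behind the grasp point.
Start: joints at [1.164, 0.087, 1.371, -0, 1.684, -0.103], TCP at [0.165, 0.525, 0.206] pointing down, gripper open.
Joint ranges: [-3.1, 3.1], [-0.76, 2.03], [0.27, 2.55], [-1.08, 4.22], [0.17, 2.65], [-2.57, 2.57]. Speed limits (rad/s): [2.79, 2.79, 3.14, 3.14, 3.14, 3.14].

### API

Orientations are given as [roll, pitch, yaw] about the fixed x, y, z axes, in that order (R = Rz(yaw) Ry(pitch) Rx(roll)).
In Python, from bench import readout, imaging, robot gives the robot as it stands.
- The arm moves only by the tool carry_out, never from a script. Its argument "motion" is text: rows parted by semicolons, each of 7 numbers parted by spaces: the shift along the tool's x, y, z each as a share of 200 mm, from -1 to 1, then the turn, a rotation vector about the tool's x, y, z each as a share of 120 degrees, from -1 to 1, then the opening, from 0 (shut) to 1 (fully open). A call has 1 to 12 rows; each row shifts and turns the commanded pose from where the row before left it, along the tool's axes as they then stand; what a row does not reach is not made up. A row lasts 1/8 s, in which the tool goes at most 62.5 mm and 10.7 degrees, less where a joint would pass 70% of its speed; a pose out of reach is approached as far as the arm can. A call with a number of a shift or a turn outside -1 to 1 is refused whole. A call with a gripper value outside its range is refused whole. The fingers move at their own pace and stop on an object; the grip force is fixed at half the most. Time passes only in rows, so rows that do not move let the fingers close. It gives the time, the measured TCP pose, the force, the opening and the grip force at its end, in the units of the state.
- readout.get_obs(): the state, without advancing time (a new reading comes with each control period).
- imaging.snapshot(name): name is "side" or "top"; returns a dict with "pixels" (480x640x3 uint8, red, green, blue), "fx", "fy", "cx", "cy" (pixels), "R" (3x3) and "t" (3): a world point X has camera coordinates R X + t. Camera axes: x right, y down, z forward; pixel columns grow to the right and rows downward; lengths in m; the calibration is good to about 2 mm. A picture is of the moment at which its call begins. There is no depth.
- robot.close_job(): hands the job in; it is judged then, once.
The state is a dict: "time": time; "joint_positions": joint angles; "qvel": joint speeds; "joint_torque": joint torques, N m; "tool_pos": TCP position; "ee_rot": TCP orientation; "wrist_force": force on the tool from outside, world axes, zero at the start; "wrist_torque": the same for the moment, N m; "width": finger opening in m; "finger_force": force on a finger pad.
Only numpy, scipy, OpenCV 4.12 (cv2) and the standard library are available. Lean on these libraries where they do the work, as an engineer would, in place of code of your own. Each camera call takes 0.05 s, during which the arm holds its last target. There are 200 camera calls.

### The job

Two of the three look-alike tins are packed full of ceramic baking rollers and one is only part full; neither looks nor weight tell which. Lift the tins and tilt them gently until you feel the contents shift in one, then pour all its rollers, and none from the packed tins, through its flap into the bowl on the scale. Leave every tin standing upright again where it stood, and leave the bowl on the scale and the other things where they are.

Things in the scene. Friction and masses are not known exactly. Their poses are not given: they have to be found in the camera images.
- tin_1: One of three tins that look exactly alike (names and places say nothing of the contents): lidded, oblong, bare metal, 112 long (x) x 66 wide (y) x 86 high, plus a 3 mm raised lid panel; 0.39 to 0.77 kg whatever it holds. Origin: centre of the underside, z up. The -x end is the mouth behind a flap, the +x end a solid wall. Grip from above across the 66 mm width at mid-length.
- tin_2: The second of the three like tins (as tin_1). All three: floor inside 106 x 60 mm, 4 mm up, with a 6 mm sill across the mouth; flap 60 wide x 68 high, hinged along its top, hangs shut by its own weight and swings outward freely. Contents: ceramic rollers 34 mm thick, 56 long, 110 g each, lying across the tin in a single row.
- tin_3: The third of the three like tins (as tin_1). A packed tin holds 3 rollers with under 4 mm of play; the part-full one holds 2, anywhere on its floor, which roll to the lower end (up to 38 mm) when tilted 10 degrees. Flap and sill hold them at mouth-down tilts up to 8 degrees; at 60 degrees mouth-down all roll out. Closed-end-down tilts never spill.
- tin_1_mouth (a point): Middle of the sill of the mouth of tin_1: 56 mm from the tin's centre toward -x, 10 mm above its underside.
- tin_2_mouth (a point): Middle of the sill of the mouth of tin_2: 56 mm from the tin's centre toward -x, 10 mm above its underside.
- tin_3_mouth (a point): Middle of the sill of the mouth of tin_3: 56 mm from the tin's centre toward -x, 10 mm above its underside.
- flat_scale: Flat kitchen scale, dark body with steel top, 200 (x) x 170 (y) x 18 mm, fixed to the worktop; origin at the centre of its underside. The bowl stands on it.
- mixing_bowl: Open round white mixing bowl, 170 mm across the rim, 70 mm high, 0.45 kg, standing loose on the scale (rim 88 mm above the worktop); origin at the centre of its underside, z up.
- snack_pack: Small flat wrapped snack, 67x111x18 mm, lying on the worktop nearest the robot; a bystander. Origin: centre of its underside.
- tuna_tin: Round low tin, 86 mm across, 40 mm high, behind the work; a bystander. Origin: centre of its underside.
Mind the look-alikes: they are no part of the job. What is shaped like the tin_3 but green is not meant.

How it is judged:
On the way, in this order (a step that is already met when the one before it is completed fails the run):
1. a tin is lifted clear and tilted gently (9 to 35 degrees) (((angle between tin_1's own z axis and vertical between 0.157 and 0.61 rad and height (world z) of tin_1 above 0.02 m) or (angle between tin_2's own z axis and vertical between 0.157 and 0.61 rad and height (world z) of tin_2 above 0.02 m) or (angle between tin_3's own z axis and vertical between 0.157 and 0.61 rad and height (world z) of tin_3 above 0.02 m))), for 0.3 s.
2. a tin is tipped well over (more than 40 degrees) with its mouth over the bowl (((angle between tin_1's own z axis and vertical above 0.7 rad and horizontal distance between tin_1_mouth and mixing_bowl below 0.1 m) or (angle between tin_2's own z axis and vertical above 0.7 rad and horizontal distance between tin_2_mouth and mixing_bowl below 0.1 m) or (angle between tin_3's own z axis and vertical above 0.7 rad and horizontal distance between tin_3_mouth and mixing_bowl below 0.1 m))), for 0.2 s.
At the end, for the whole second after the job is handed in: The scale carries the bowl and just the two rollers of the part-full tin (bowl level; load 6.57 N, within 0.3 N); all three tins stand upright (within 0.1 rad) on the worktop, at rest and let go, each within 60 mm of where it stood (contact force between mixing_bowl and flat_scale between 6.27 and 6.87 N and angle between each of mixing_bowl, tin_1, tin_2, tin_3's own z axis and vertical below 0.1 rad and height (world z) of tin_1 between -0.01 and 0.01 m and distance of each of tin_1, tin_2, tin_3 from where it was at the start of the episode below 0.06 m and linear speed of each of tin_1, tin_2, tin_3 below 0.02 m/s and contact force between each of tin_1, tin_2, tin_3 and the fingers below 0.05 N and height (world z) of tin_2 between -0.01 and 0.01 m and height (world z) of tin_3 between -0.01 and 0.01 m); the robot touches nothing.
It fails at once if the bowl is shoved more than 50 mm or tipped (distance of mixing_bowl from where it was at the start of the episode above 0.05 m or angle between mixing_bowl's own z axis and vertical above 0.4 rad).
It fails at once if a bystander is moved more than 50 mm (distance of any of snack_pack, tuna_tin from where it was at the start of the episode above 0.05 m).
It also fails if it takes over 72 s, if anything falls off the work surface, if the arm or the gripper's body presses on something with over 40 N, if the wrist force passes 120 N, or if a joint passes its speed limit or range.

## Working session

There is one attempt and no reset: what is moved stays moved. The work goes in short steps, Python scripts to look and compute and a tool call to move; the robot and the scene stay as the last step left them, time stands still between calls to the robot, and variables do not carry over. Pictures are saved under pics/ and viewed, at most 10 in all, crops included, and the job is handed in when it is done.

Besides the shell and the picture viewer there is one more tool, called after "Emit:" as name(argument=value, ...) on one line, values as JSON. carry_out: Moves the arm, as the interface text tells. Its arguments: {"type":"object","properties":{"motion":{"type":"string"}},"required":["motion"]}

```bash
ls; mkdir -p pics
python3 - <<'E'
from bench import readout, imaging, robot
import cv2, numpy as np
o=readout.get_obs();print({k:np.round(v,3).tolist() for k,v in o.items()})
for n in("top","side"):
    s=imaging.snapshot(n);cv2.imwrite(f"pics/{n}0.png",s["pixels"][:,:,::-1])
    print(n,s["fx"],s["fy"],s["cx"],s["cy"],np.round(s["R"],4).tolist(),np.round(s["t"],4).tolist())
E
```

```text
pics
{'time': 0.0, 'joint_positions': [1.164, 0.088, 1.372, -0.0, 1.684, -0.103], 'qvel': [-0.001, -0.0, 0.0, -0.002, 0.0, 0.0], 'joint_torque': [-0.0, -34.02, -30.242, 0.072, 0.034, -0.0], 'tool_pos': [0.164, 0.524, 0.204], 'ee_rot': [-3.139, -0.0, 2.838], 'wrist_force': [-0.002, 0.834, -0.62], 'wrist_torque': [0.003, 0.015, -0.001], 'finger_force': 0.0, 'width': 0.094}
top 621.0720940491291 621.0720940491291 323.58380672122286 248.06933016080936 [[0.2774, -0.9608, -0.002], [-0.9239, -0.2662, -0.2749], [0.2636, 0.0781, -0.9615]] [-0.1054, 0.5148, 1.443]
side 545.6526672833608 545.6526672833608 322.7366795202917 235.0135348276405 [[-0.8118, 0.5835, -0.0209], [0.2658, 0.3374, -0.903], [-0.5199, -0.7387, -0.4291]] [0.41, -0.0837, 1.8016]
```

View pics/top0.png

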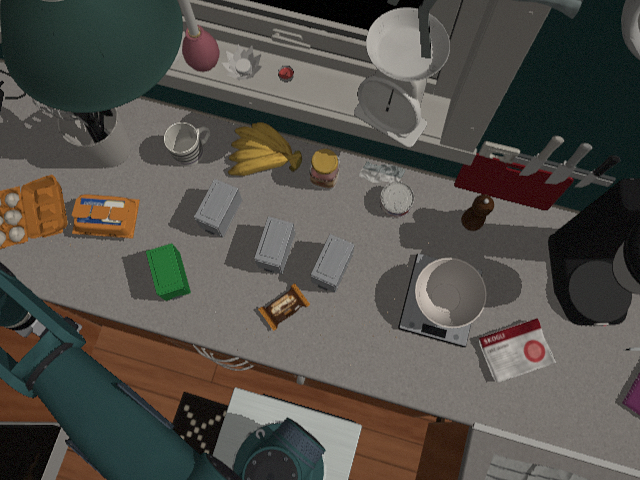

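View pics/side0.png

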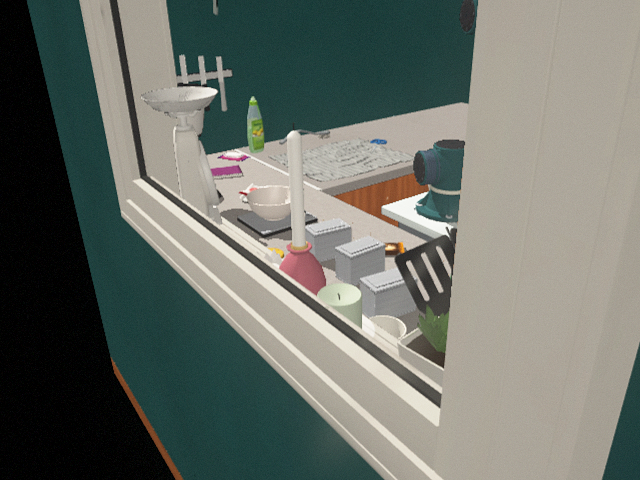

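Top view: the three bare-metal tins are at about (218,207), (275,245) and (333,262). The green block at (168,271) is the decoy, because it is the right shape but the wrong colour. The bowl is at (450,293), the snack at (284,306) and the tuna tin at (397,198). The side view shows the tins at (328,240), (360,260) and (388,293). I'll confirm with one enlarged crop.

Run:
```python
import cv2, numpy as np
a=cv2.imread("pics/top0.png")[165:305,140:370];b=cv2.imread("pics/side0.png")[205:335,295:425]
a=cv2.resize(a,None,fx=3.4,fy=3.4,interpolation=cv2.INTER_CUBIC)
b=cv2.resize(b,None,fx=4.5,fy=4.5,interpolation=cv2.INTER_CUBIC)
cv2.imwrite("pics/crop_top.png",a);cv2.imwrite("pics/crop_side.png",b)
```

```text
(no output)
```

View pics/crop_top.png

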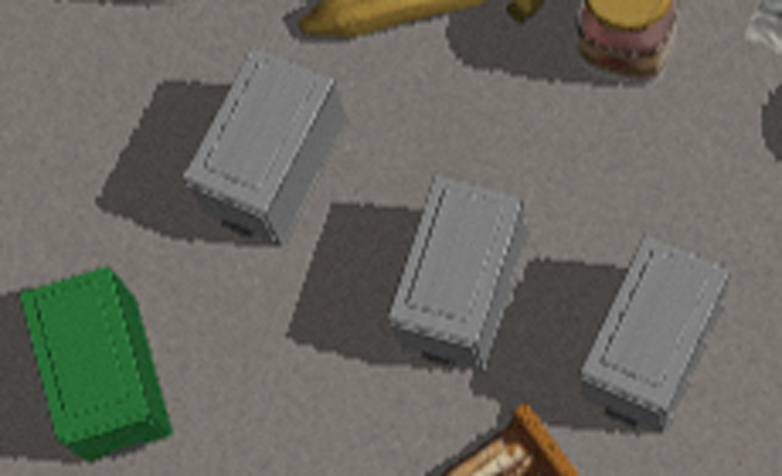

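View pics/crop_side.png

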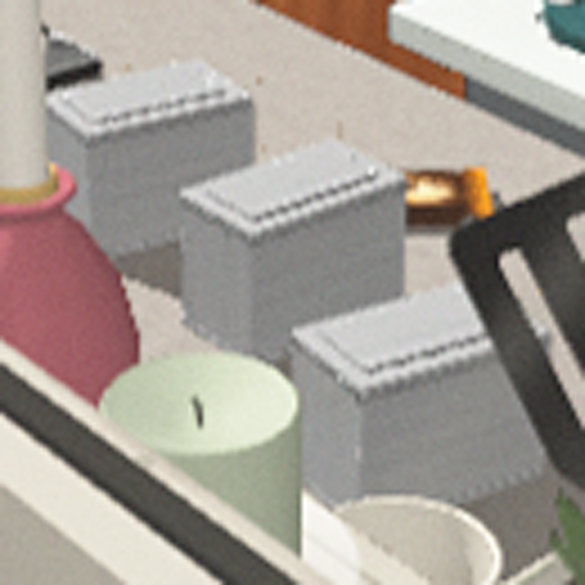

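The crops show the dark flap slot on the near (−x) end of all three metal tins, and the green one is excluded by colour. I'll triangulate the lid corners from both views and find the bowl rim.

```bash
cat > h.py <<'E'
import cv2, numpy as np
from bench import readout, imaging, robot
def ray(s,p):
    d=s["R"].T@np.array([(p[0]-s["cx"])/s["fx"],(p[1]-s["cy"])/s["fy"],1]);return -s["R"].T@s["t"],d
def plane(s,p,z):
    o,d=ray(s,p);return o+d*(z-o[2])/d[2]
def tri(s1,p1,s2,p2):
    o1,d1=ray(s1,p1);o2,d2=ray(s2,p2)
    k=np.linalg.lstsq(np.c_[d1,-d2],o2-o1,rcond=None)[0]
    a,b=o1+k[0]*d1,o2+k[1]*d2;return (a+b)/2,np.linalg.norm(a-b)
E
python3 - <<'E'
from h import *
T=imaging.snapshot("top");S=imaging.snapshot("side")
tp={'A':[(257,50),(335,80),(267,210),(185,182)],'B':[(437,177),(524,200),(474,344),(392,318)],'C':[(648,236),(729,268),(664,403),(583,372)]}
sp={'A':[(362,395),(292,328),(455,283),None],'B':[(250,238),(180,192),(325,140),(405,180)],'C':[(88,135),(45,103),(195,60),(253,98)]}
for n in 'ABC':
    t=np.array(tp[n])/3.4+[140,165]
    for a,b in zip(t,sp[n]):
        if b: X,e=tri(T,a,S,np.array(b)/4.5+[295,205]);print(n,X.round(4),round(e,4))
    c=np.array([plane(T,a,.086) for a in t])
    ax=(c[0]+c[1]-c[2]-c[3])/2; w=(c[0]+c[3]-c[1]-c[2])/2
    print(n,'centre',c.mean(0).round(4),'L',np.linalg.norm(ax).round(4),'W',np.linalg.norm(w).round(4),'yaw',np.degrees([np.arctan2(ax[1],ax[0]),np.arctan2(-w[0],w[1])]).round(1))
im=T["pixels"];hsv=cv2.cvtColor(im,cv2.COLOR_RGB2HSV)
# bowl rim: find bright low-sat blob
m=np.zeros((480,640),np.uint8);g=cv2.cvtColor(im,cv2.COLOR_RGB2GRAY)
sub=g[245:340,400:500];print('g',g[293,440],g[293,480],g[293,495],g[262,450])
for th in(125,140,150):
    m=(sub>th).astype(np.uint8);cs,_=cv2.findContours(m,0,1);k=max(cs,key=cv2.contourArea)
    e=cv2.fitEllipse(cv2.convexHull(k));print(th,np.round(e[0],1)+[400,245],np.round(e[1],1),plane(T,np.array(e[0])+[400,245],.088).round(4))
print('tuna',plane(T,(397,196),.04),'snack',plane(T,(284,306),.018))
E
```

```text
A [0.6163 0.3511 0.0809] 0.0036
A [0.6078 0.2871 0.0862] 0.0037
A [0.5037 0.3008 0.0823] 0.005
A centre [0.5577 0.3253 0.086 ] L 0.1109 W 0.0632 yaw [-8.4 -4.7]
B [0.5591 0.1931 0.0822] 0.0017
B [0.5585 0.1277 0.0842] 0.0033
B [0.449  0.1286 0.0842] 0.0033
B [0.4485 0.1926 0.0833] 0.0041
B centre [0.5036 0.1596 0.086 ] L 0.1106 W 0.0634 yaw [-0.5 -0.6]
C [0.5568 0.0346 0.0846] 0.0037
C [ 0.549  -0.0261  0.0817] 0.0077
C [ 0.4426 -0.0102  0.0862] 0.0022
C [0.4475 0.0519 0.0838] 0.0056
C centre [0.5003 0.011  0.086 ] L 0.1094 W 0.0617 yaw [-9.  -5.9]
g 104 85 69 95
125 [449.2 297.9] [61.7 83.1] [ 0.4841 -0.2784  0.088 ]
140 [450.2 292.9] [67.7 72.8] [ 0.4964 -0.278   0.088 ]
150 [450.3 292.8] [68.  72.4] [ 0.4967 -0.2783  0.088 ]
tuna [ 0.71736059 -0.09785151  0.04      ] snack [0.36896128 0.09827758 0.018     ]
```

```bash
cat > mv.py <<'E'
import sys, numpy as np
from scipy.spatial.transform import Rotation as Ro, Slerp
from bench import readout
def rows(p0,e0,p1,e1,n,grip):
    R0,R1=Ro.from_euler('xyz',e0),Ro.from_euler('xyz',e1);p0=np.array(p0,float);p1=np.array(p1,float)
    sl=Slerp([0,1],Ro.concatenate([R0,R1]));out=[];p,R=p0,R0
    for i in range(1,n+1):
        d=R.inv().apply(p0+(p1-p0)*i/n-p)/.2; w=(R.inv()*sl(i/n)).as_rotvec()/np.radians(120)
        d,w=d.round(3),w.round(3); out.append(' '.join('%g'%v for v in [*(d+0.),*(w+0.),grip]))
        p=p+R.apply(d*.2);R=R*Ro.from_rotvec(w*np.radians(120))
    return '; '.join(out)
if __name__=='__main__':
    a=list(map(float,sys.argv[1:]));o=readout.get_obs()  # x y z yaw_tin(deg) tiltMouthDown(deg) n grip
    R=Ro.from_euler('z',a[3],degrees=True)*Ro.from_euler('y',-a[4],degrees=True)*Ro.from_euler('xz',[np.pi,np.pi])
    print(np.round(o['tool_pos'],3),np.round(o['ee_rot'],3),np.round(R.as_euler('xyz'),3));print(rows(o['tool_pos'],o['ee_rot'],a[:3],R.as_euler('xyz'),int(a[5]),a[6]))
E
python3 mv.py 0.558 0.325 0.16 -7 0 12 1
```

```text
[0.164 0.525 0.205] [-3.14  -0.     2.838] [3.142 0.    3.019]
-0.181 -0.03 0.019 0 0 -0.007 1; -0.181 -0.033 0.018 0 0 -0.007 1; -0.181 -0.036 0.019 0 0 -0.008 1; -0.179 -0.038 0.019 0 0 -0.007 1; -0.18 -0.041 0.018 0 0 -0.007 1; -0.178 -0.044 0.019 0 0 -0.007 1; -0.178 -0.047 0.019 0 0 -0.008 1; -0.177 -0.049 0.018 0 0 -0.007 1; -0.177 -0.052 0.019 0 0 -0.007 1; -0.175 -0.055 0.019 -0.001 0 -0.007 1; -0.175 -0.057 0.018 0 0 -0.007 1; -0.174 -0.06 0.019 0 0 -0.008 1
```

Emit:
carry_out(motion="-0.18 -0.03 0.02 0 0 -0.007 1; -0.18 -0.03 0.02 0 0 -0.007 1; -0.18 -0.035 0.02 0 0 -0.008 1; -0.18 -0.04 0.02 0 0 -0.007 1; -0.18 -0.04 0.02 0 0 -0.007 1; -0.18 -0.045 0.02 0 0 -0.007 1; -0.18 -0.045 0.02 0 0 -0.008 1; -0.18 -0.05 0.02 0 0 -0.007 1; -0.175 -0.05 0.02 0 0 -0.007 1; -0.175 -0.055 0.02 0 0 -0.007 1; -0.175 -0.055 0.02 0 0 -0.007 1; -0.175 -0.06 0.02 0 0 -0.008 1")

```text
time: 1.7
tool_pos: [0.5602, 0.3258, 0.1569]
ee_rot: [-3.141, -0.001, 3.021]
wrist_force: [0.7, 0.8, 0.3]
width: 0.0937
finger_force: 0.0
```

```bash
python3 mv.py 0.558 0.325 0.033 -7 0 6 1
```

```text
[0.56  0.326 0.157] [-3.141e+00 -1.000e-03  3.021e+00] [3.142 0.    3.019]
0.002 -0.001 0.103 0 0 0 1; 0.001 -0.001 0.104 0 0 0 1; 0.002 -0.001 0.103 0 0 0 1; 0.002 -0.001 0.103 0 0 0 1; 0.001 -0.001 0.103 0 0 0 1; 0.002 0 0.104 0 0 0.001 1
```

Emit:
carry_out(motion="0.002 -0.001 0.1 0 0 0 1; 0.002 -0.001 0.1 0 0 0 1; 0.002 -0.001 0.1 0 0 0 1; 0.002 0 0.1 0 0 0 1; 0.002 0 0.1 0 0 0 1; 0 0 0.11 0 0 0 1; 0 0 0 0 0 0 1; 0 0 0 0 0 0 0.5; 0 0 0 0 0 0 0.5; 0 0 0 0 0 0 0.5; 0 0 0 0 0 0 0.5; 0 0 0 0 0 0 0.5")

```text
time: 3.2
tool_pos: [0.5581, 0.3277, 0.037]
ee_rot: [3.138, 0.002, 3.02]
wrist_force: [0.7, 5.2, 4.3]
width: 0.0659
finger_force: 29.9
```

Emit:
carry_out(motion="0 0 -0.1 0 0 0 0.5; 0 0 -0.15 0 0 0 0.5; 0 0 -0.1 0 0 0 0.5; 0 0 0 0 0.03 0 0.5; 0 0 0 0 0.03 0 0.5; 0 0 0 0 0.03 0 0.5; 0 0 0 0 0.02 0 0.5; 0 0 0 0 0 0 0.5; 0 0 0 0 0 0 0.5; 0 0 0 0 0 0 0.5; 0 0 0 0 0 0 0.5; 0 0 0 0 0 0 0.5")

```text
time: 4.7
tool_pos: [0.5571, 0.3263, 0.1058]
ee_rot: [3.141, -0.23, 3.02]
wrist_force: [0.3, -0.2, -6.0]
width: 0.0658
finger_force: 29.9
```

```bash
cat > f.py <<'E'
from bench import readout
import numpy as np
from scipy.spatial.transform import Rotation as Ro
o=readout.get_obs();R=Ro.from_euler('xyz',o['ee_rot'])
print(np.round(o['tool_pos'],4),np.round(o['ee_rot'],3),'F',np.round(o['wrist_force'],2),'Ttool',np.round(R.inv().apply(o['wrist_torque']),3),'T',np.round(o['wrist_torque'],3),np.round(o['joint_positions'],3),np.round(o['joint_torque'],2))
E
python3 f.py
```

```text
[0.5571 0.3263 0.1058] [ 3.141 -0.23   3.02 ] F [ 0.31 -0.18 -6.05] Ttool [ 0.018 -0.383 -0.014] T [-0.061 -0.379  0.017] [ 0.382  0.485  1.09   0.112  1.768 -1.057] [ 1.000e-02 -5.246e+01 -3.127e+01  6.800e-01  1.270e+00  0.000e+00]
```

Emit:
carry_out(motion="0 0 0 0 -0.03 0 0.5; 0 0 0 0 -0.03 0 0.5; 0 0 0 0 -0.03 0 0.5; 0 0 0 0 -0.02 0 0.5; 0 0 0 0 0 0 0.5; 0 0 0 0 0 0 0.5; 0 0 0 0 0 0 0.5")

```text
time: 5.58
tool_pos: [0.5575, 0.3259, 0.1052]
ee_rot: [-3.141, -0.001, 3.02]
wrist_force: [-0.5, -0.4, -5.6]
width: 0.0655
finger_force: 29.9
```

```bash
python3 f.py
```

```text
[0.5575 0.3259 0.1052] [-3.141e+00 -1.000e-03  3.020e+00] F [-0.52 -0.39 -5.64] Ttool [-0.028 -0.     0.011] T [ 0.028 -0.003 -0.011] [ 0.441  0.336  1.274  0.     1.531 -1.008] [ 1.200e-01 -4.740e+01 -3.222e+01  4.000e-02  9.000e-02 -0.000e+00]
```

Emit:
carry_out(motion="0 0 0 0 -0.02 0 0.5; 0 0 0 0 -0.02 0 0.5; 0 0 0 0 -0.01 0 0.5; 0 0 0 0 0 0 0.5; 0 0 0 0 0 0 0.5; 0 0 0 0 0 0 0.5; 0 0 0 0 0.02 0 0.5; 0 0 0 0 0.02 0 0.5; 0 0 0 0 0.01 0 0.5; 0 0 0 0 0 0 0.5; 0 0 0 0 0 0 0.5; 0 0 0 0 0 0 0.5")

```text
time: 7.08
tool_pos: [0.557, 0.3263, 0.1056]
ee_rot: [3.141, 0.0, 3.02]
wrist_force: [-0.4, 0.2, -7.0]
width: 0.0659
finger_force: 29.9
```

```bash
python3 f.py
```

```text
[0.557  0.3263 0.1056] [3.141 0.    3.02 ] F [-0.39  0.24 -7.  ] Ttool [ 0.041 -0.077 -0.001] T [-0.05  -0.072  0.001] [ 0.442  0.335  1.276 -0.     1.531 -1.007] [-7.000e-02 -4.705e+01 -3.221e+01  3.000e-02  8.000e-02  0.000e+00]
```

Suggestive of a shift, but the readings are noisy. I'll average several of them, using camera calls to advance time.

```bash
cat > avg.py <<'E'
from bench import readout, imaging
import numpy as np
from scipy.spatial.transform import Rotation as Ro
L=[]
for i in range(12):
    imaging.snapshot("top");o=readout.get_obs();R=Ro.from_euler('xyz',o['ee_rot']);L.append([*R.inv().apply(o['wrist_torque']),o['wrist_force'][2]])
L=np.array(L);print('Ttool,Fz',L.mean(0).round(4),'sd',L.std(0).round(4),'sem',(L.std(0)/12**.5).round(4),o['time'])
E
python3 avg.py
```

```text
Ttool,Fz [-3.5000e-03 -2.0100e-02  1.5400e-02 -5.6033e+00] sd [0.0291 0.0244 0.0277 0.419 ] sem [0.0084 0.0071 0.008  0.1209] 7.675
```

Emit:
carry_out(motion="0 0 0 0 0.03 0 0.5; 0 0 0 0 0.03 0 0.5; 0 0 0 0 0.03 0 0.5; 0 0 0 0 0.02 0 0.5; 0 0 0 0 0 0 0.5; 0 0 0 0 0 0 0.5; 0 0 0 0 -0.03 0 0.5; 0 0 0 0 -0.03 0 0.5; 0 0 0 0 -0.03 0 0.5; 0 0 0 0 -0.02 0 0.5; 0 0 0 0 0 0 0.5; 0 0 0 0 0 0 0.5")

```text
time: 9.18
tool_pos: [0.557, 0.3262, 0.1058]
ee_rot: [3.141, -0.0, 3.02]
wrist_force: [0.2, 0.9, -5.5]
width: 0.0656
finger_force: 29.9
```

```bash
python3 avg.py;python3 f.py
```

```text
Ttool,Fz [-0.0374  0.0098  0.0163 -5.5665] sd [0.0392 0.0205 0.0197 0.5056] sem [0.0113 0.0059 0.0057 0.146 ] 9.775
[0.5573 0.3261 0.1055] [ 3.142 -0.     3.02 ] F [-1.11  0.45 -5.43] Ttool [-0.031  0.009  0.022] T [ 0.032  0.005 -0.022] [ 0.442  0.335  1.275  0.     1.531 -1.008] [-2.000e-02 -4.716e+01 -3.223e+01  2.000e-02  7.000e-02  0.000e+00]
```

Emit:
carry_out(motion="0 0 0 0 -0.02 0 0.5; 0 0 0 0 -0.02 0 0.5; 0 0 0 0 -0.015 0 0.5; 0 0 0 0 0 0 0.5; 0 0 0 0 0 0 0.5; 0 0 0 0 0 0 0.5")

```text
time: 10.52
tool_pos: [0.5575, 0.3261, 0.1055]
ee_rot: [3.141, 0.115, 3.02]
wrist_force: [-0.2, -0.6, -5.1]
width: 0.0656
finger_force: 29.9
```

```bash
python3 avg.py
```

```text
Ttool,Fz [-0.0112  0.1597 -0.0066 -5.4792] sd [0.0376 0.0257 0.0207 0.4688] sem [0.0109 0.0074 0.006  0.1353] 11.125
```

Emit:
carry_out(motion="0 0 0 0 0.03 0 0.5; 0 0 0 0 0.03 0 0.5; 0 0 0 0 0.03 0 0.5; 0 0 0 0 0.02 0 0.5; 0 0 0 0 0 0 0.5; 0 0 0 0 0 0 0.5; 0 0 0 0 0 0 0.5")

```text
time: 12.0
tool_pos: [0.5569, 0.3264, 0.1058]
ee_rot: [3.141, -0.114, 3.021]
wrist_force: [0.6, -0.3, -5.5]
width: 0.0661
finger_force: 29.9
```

```bash
python3 avg.py;python3 f.py; python3 mv.py 0.558 0.327 0.038 -7 0 8 0.5
```

```text
Ttool,Fz [-2.0000e-03 -1.7570e-01 -1.4200e-02 -5.6665e+00] sd [0.0217 0.03   0.0358 0.6564] sem [0.0063 0.0087 0.0103 0.1895] 12.6
[0.5573 0.3261 0.1055] [ 3.142 -0.115  3.02 ] F [-0.02  0.23 -5.78] Ttool [ 0.004 -0.14  -0.035] T [-0.017 -0.139  0.035] [ 0.41   0.408  1.183  0.059  1.649 -1.038] [ 1.000e-02 -4.984e+01 -3.178e+01  3.700e-01  6.700e-01  0.000e+00]
[0.557 0.326 0.105] [ 3.142 -0.115  3.02 ] [3.142 0.    3.019]
-0.005 0.001 0.042 0 -0.007 0 0.5; -0.005 0 0.042 0 -0.007 0 0.5; -0.004 0.001 0.042 0 -0.007 0 0.5; -0.003 0 0.042 0 -0.006 0 0.5; -0.003 0.001 0.042 0 -0.007 0 0.5; -0.002 0.001 0.042 0 -0.007 0 0.5; -0.002 0 0.042 0 -0.007 0 0.5; -0.001 0.001 0.042 0 -0.007 0 0.5
```

Emit:
carry_out(motion="0 0 0 0 -0.03 0 0.5; 0 0 0 0 -0.025 0 0.5; 0 0 0.1 0 0 0 0.5; 0 0 0.1 0 0 0 0.5; 0 0 0.08 0 0 0 0.5; 0 0 0.04 0 0 0 0.5; 0 0 0.03 0 0 0 0.5; 0 0 0 0 0 0 0.5; 0 0 0 0 0 0 0.5; 0 0 0 0 0 0 1; 0 0 0 0 0 0 1; 0 0 0 0 0 0 1")

```text
time: 14.1
tool_pos: [0.5577, 0.3264, 0.0359]
ee_rot: [3.141, 0.001, 3.02]
wrist_force: [0.2, -0.3, 0.1]
width: 0.0922
finger_force: 0.0
```

Emit:
carry_out(motion="0 0 -0.2 0 0 0 1; 0 0 -0.3 0 0 0 1; 0 0 -0.1 0 0 0 1")

```text
time: 14.48
tool_pos: [0.5593, 0.3272, 0.1612]
ee_rot: [3.137, 0.008, 3.02]
wrist_force: [0.8, -0.3, -0.1]
width: 0.0939
finger_force: 0.0
```

```bash
python3 mv.py 0.5035 0.160 0.157 -0.5 0 5 1
```

```text
[0.559 0.327 0.161] [3.137 0.008 3.02 ] [3.142 0.    3.133]
0.035 -0.173 0.003 0 0.001 -0.011 1; 0.039 -0.172 0.003 0.001 0.001 -0.011 1; 0.043 -0.171 0.004 0 0 -0.01 1; 0.047 -0.17 0.003 0.001 0.001 -0.011 1; 0.051 -0.169 0.005 0 0.001 -0.011 1
```

Emit:
carry_out(motion="0.035 -0.17 0 0 0 -0.011 1; 0.04 -0.17 0 0 0 -0.011 1; 0.04 -0.17 0 0 0 -0.01 1; 0.045 -0.17 0 0 0 -0.011 1; 0.05 -0.17 0 0 0 -0.011 1; 0 0 0.1 0 0 0 1; 0 0 0.1 0 0 0 1; 0 0 0 0 0 0 1; 0 0 0 0 0 0 1")

```text
time: 15.6
tool_pos: [0.5029, 0.16, 0.1163]
ee_rot: [3.141, 0.001, 3.133]
wrist_force: [0.2, -0.1, 1.1]
width: 0.0939
finger_force: 0.0
```

```bash
python3 mv.py 0.5035 0.160 0.035 -0.5 0 4 1
```

```text
[0.503 0.16  0.116] [3.141e+00 1.000e-03 3.133e+00] [3.142 0.    3.133]
-0.001 0 0.102 0 0 0 1; 0 0 0.101 0 0 0 1; -0.001 0 0.102 0 0 0 1; 0 0 0.102 0 0.001 0 1
```

Emit:
carry_out(motion="0 0 0.1 0 0 0 1; 0 0 0.1 0 0 0 1; 0 0 0.1 0 0 0 1; 0 0 0.1 0 0 0 1; 0 0 0 0 0 0 1; 0 0 0 0 0 0 0.5; 0 0 0 0 0 0 0.5; 0 0 0 0 0 0 0.5; 0 0 0 0 0 0 0.5")

```text
time: 16.73
tool_pos: [0.5034, 0.1614, 0.0368]
ee_rot: [3.138, 0.003, 3.133]
wrist_force: [0.3, 6.1, 2.8]
width: 0.0657
finger_force: 30.0
```

Emit:
carry_out(motion="0 0 -0.1 0 0 0 0.5; 0 0 -0.15 0 0 0 0.5; 0 0 -0.1 0 0 0 0.5; 0 0 0 0 0.03 0 0.5; 0 0 0 0 0.03 0 0.5; 0 0 0 0 0.03 0 0.5; 0 0 0 0 0.01 0 0.5; 0 0 0 0 0 0 0.5; 0 0 0 0 -0.02 0 0.5; 0 0 0 0 -0.025 0 0.5; 0 0 0 0 0 0 0.5; 0 0 0 0 0 0 0.5")

```text
time: 18.23
tool_pos: [0.5021, 0.1597, 0.1055]
ee_rot: [-3.141, -0.116, 3.133]
wrist_force: [-0.6, 0.3, -7.1]
width: 0.066
finger_force: 30.0
```

```bash
python3 avg.py;python3 f.py
```

```text
Ttool,Fz [-0.0141 -0.1972  0.0092 -7.0457] sd [0.0302 0.0226 0.0224 0.502 ] sem [0.0087 0.0065 0.0065 0.1449] 18.825
[0.5024 0.1598 0.1054] [ 3.142 -0.115  3.133] F [ 0.08  0.18 -7.09] Ttool [ 0.015 -0.226  0.007] T [-0.017 -0.226 -0.005] [ 0.185  0.164  1.49   0.022  1.601 -1.377] [-1.000e-02 -3.942e+01 -3.192e+01  1.400e-01  8.000e-01  0.000e+00]
```

Emit:
carry_out(motion="0 0 0 0 -0.03 0 0.5; 0 0 0 0 -0.03 0 0.5; 0 0 0 0 -0.03 0 0.5; 0 0 0 0 -0.02 0 0.5; 0 0 0 0 0 0 0.5; 0 0 0 0 0 0 0.5; 0 0 0 0 0 0 0.5; 0 0 0 0 0 0 0.5")

```text
time: 19.82
tool_pos: [0.5026, 0.1597, 0.1054]
ee_rot: [3.142, 0.115, 3.133]
wrist_force: [-0.0, 1.2, -7.9]
width: 0.0655
finger_force: 30.0
```

```bash
python3 avg.py;python3 f.py
```

```text
Ttool,Fz [-0.0258  0.1883 -0.012  -7.0314] sd [0.0241 0.0272 0.0254 0.3762] sem [0.0069 0.0079 0.0073 0.1086] 20.425
[0.5024 0.1598 0.1055] [3.141 0.115 3.133] F [-0.09 -0.1  -6.88] Ttool [-0.006  0.162 -0.048] T [0.002 0.161 0.049] [ 0.218 -0.005  1.671 -0.026  1.363 -1.341] [ -0.   -33.03 -33.26  -0.17  -0.65  -0.  ]
```

Emit:
carry_out(motion="0 0 0 0 0.03 0 0.5; 0 0 0 0 0.025 0 0.5; 0 0 0.1 0 0 0 0.5; 0 0 0.1 0 0 0 0.5; 0 0 0.08 0 0 0 0.5; 0 0 0.04 0 0 0 0.5; 0 0 0.03 0 0 0 0.5; 0 0 0 0 0 0 0.5; 0 0 0 0 0 0 0.5; 0 0 0 0 0 0 1; 0 0 0 0 0 0 1; 0 0 0 0 0 0 1")

```text
time: 21.92
tool_pos: [0.5032, 0.16, 0.0363]
ee_rot: [3.141, 0.002, 3.133]
wrist_force: [0.0, 0.0, -0.8]
width: 0.092
finger_force: 0.0
```

Emit:
carry_out(motion="0 0 -0.2 0 0 0 1; 0 0 -0.3 0 0 0 1; 0 0 -0.1 0 0 0 1; 0 0 0 0 0 0 1")

```text
time: 22.42
tool_pos: [0.504, 0.1601, 0.1581]
ee_rot: [3.14, 0.006, 3.133]
wrist_force: [0.2, 0.3, -0.3]
width: 0.094
finger_force: 0.0
```

```bash
python3 mv.py 0.500 0.0115 0.157 -7.5 0 5 1
```

```text
[0.504 0.16  0.158] [3.14  0.006 3.133] [3.142 0.    3.011]
0.003 -0.149 0.001 0 0.001 0.012 1; -0.001 -0.148 0.001 0 0 0.011 1; -0.005 -0.149 0.001 0 0.001 0.012 1; -0.008 -0.148 0.001 0.001 0 0.012 1; -0.012 -0.149 0.001 0 0.001 0.011 1
```

Emit:
carry_out(motion="0 -0.15 0 0 0 0.012 1; 0 -0.15 0 0 0 0.012 1; -0.005 -0.15 0 0 0 0.012 1; -0.008 -0.148 0 0 0 0.011 1; -0.012 -0.147 0 0 0 0.011 1; 0 0 0.1 0 0 0 1; 0 0 0.1 0 0 0 1; 0 0 0 0 0 0 1; 0 0 0 0 0 0 1")

```text
time: 23.55
tool_pos: [0.4985, 0.0108, 0.1151]
ee_rot: [3.142, -0.001, 3.012]
wrist_force: [-0.1, 0.6, -0.1]
width: 0.094
finger_force: 0.0
```

```bash
python3 mv.py 0.500 0.0115 0.036 -7.5 0 4 1
```

```text
[0.499 0.011 0.115] [ 3.142e+00 -1.000e-03  3.012e+00] [3.142 0.    3.011]
-0.002 0.001 0.099 0 0 0 1; -0.002 0.001 0.099 0 0 0 1; -0.001 0.001 0.099 0 0 0 1; -0.002 0.002 0.098 0 0 0.001 1
```

Emit:
carry_out(motion="0 0 0.1 0 0 0 1; 0 0 0.1 0 0 0 1; 0 0 0.1 0 0 0 1; 0 0 0.095 0 0 0 1; 0 0 0 0 0 0 1; 0 0 0 0 0 0 0.5; 0 0 0 0 0 0 0.5; 0 0 0 0 0 0 0.5; 0 0 0 0 0 0 0.5")

```text
time: 24.68
tool_pos: [0.4996, 0.0119, 0.0376]
ee_rot: [3.139, 0.002, 3.012]
wrist_force: [-0.7, 5.9, 3.6]
width: 0.0663
finger_force: 30.0
```

Emit:
carry_out(motion="0 0 -0.1 0 0 0 0.5; 0 0 -0.15 0 0 0 0.5; 0 0 -0.1 0 0 0 0.5; 0 0 0 0 0.03 0 0.5; 0 0 0 0 0.03 0 0.5; 0 0 0 0 0.03 0 0.5; 0 0 0 0 0.01 0 0.5; 0 0 0 0 0 0 0.5; 0 0 0 0 -0.02 0 0.5; 0 0 0 0 -0.025 0 0.5; 0 0 0 0 0 0 0.5; 0 0 0 0 0 0 0.5")

```text
time: 26.18
tool_pos: [0.4985, 0.0107, 0.1065]
ee_rot: [-3.142, -0.116, 3.012]
wrist_force: [0.2, 0.7, -4.8]
width: 0.0661
finger_force: 29.9
```

```bash
python3 avg.py
```

```text
Ttool,Fz [-2.8000e-02 -1.5570e-01  1.6000e-03 -6.1508e+00] sd [0.0305 0.0157 0.0199 0.5914] sem [0.0088 0.0045 0.0057 0.1707] 26.775
```

Emit:
carry_out(motion="0 0 0 0 -0.03 0 0.5; 0 0 0 0 -0.03 0 0.5; 0 0 0 0 -0.03 0 0.5; 0 0 0 0 -0.02 0 0.5; 0 0 0 0 0 0 0.5; 0 0 0 0 0 0 0.5; 0 0 0 0 0 0 0.5; 0 0 0 0 0 0 0.5")

```text
time: 27.78
tool_pos: [0.499, 0.0106, 0.1064]
ee_rot: [3.142, 0.115, 3.012]
wrist_force: [-0.1, -0.4, -6.5]
width: 0.0658
finger_force: 29.9
```

```bash
python3 avg.py;python3 f.py
```

```text
Ttool,Fz [-1.9900e-02  1.4260e-01 -7.0000e-04 -5.9828e+00] sd [0.0321 0.0233 0.032  0.3673] sem [0.0093 0.0067 0.0092 0.106 ] 28.375
[0.4987 0.0107 0.1065] [3.142 0.115 3.012] F [ 1.02  0.38 -6.56] Ttool [-0.007  0.165 -0.027] T [0.025 0.163 0.028] [-0.089 -0.074  1.735 -0.005  1.365 -1.529] [ -0.   -29.29 -32.65  -0.04  -0.58  -0.  ]
```

C has the lowest normalised torque slope (A 0.262, B 0.239, C 0.214), so it's the best candidate. I'll check it with level-pose averages taken after tilting each way.

Emit:
carry_out(motion="0 0 0 0 -0.006 0 0.5; 0 0 0 0 0 0 0.5; 0 0 0 0 0.025 0 0.5; 0 0 0 0 0.031 0 0.5; 0 0 0 0 0 0 0.5; 0 0 0 0 0 0 0.5")

```text
time: 29.12
tool_pos: [0.4986, 0.0107, 0.1063]
ee_rot: [3.142, 0.011, 3.012]
wrist_force: [-0.3, 0.0, -6.4]
width: 0.0661
finger_force: 29.9
```

```bash
sed -i 's/range(12)/range(16)/' avg.py; python3 avg.py;python3 f.py
```

```text
Ttool,Fz [-3.9000e-03 -1.5400e-02  8.2000e-03 -6.0312e+00] sd [0.0208 0.0303 0.0327 0.5502] sem [0.006  0.0088 0.0094 0.1588] 29.925
[0.4988 0.0107 0.1065] [3.142 0.01  3.012] F [ 0.44  0.3  -6.8 ] Ttool [-0.018 -0.054 -0.003] T [ 0.01  -0.056  0.004] [-0.092  0.007  1.653 -0.     1.472 -1.533] [ 0.000e+00 -3.238e+01 -3.205e+01 -1.000e-02  4.000e-02  0.000e+00]
```

Emit:
carry_out(motion="0 0 0 0 0.04 0 0.5; 0 0 0 0 0.04 0 0.5; 0 0 0 0 0.02 0 0.5; 0 0 0 0 0 0 0.5; 0 0 0 0 0 0 0.5; 0 0 0 0 0 0 0.5; 0 0 0 0 -0.03 0 0.5; 0 0 0 0 -0.04 0 0.5; 0 0 0 0 -0.03 0 0.5; 0 0 0 0 0 0 0.5; 0 0 0 0 0 0 0.5")

```text
time: 31.3
tool_pos: [0.4986, 0.0107, 0.1067]
ee_rot: [3.141, 0.01, 3.012]
wrist_force: [0.7, 0.3, -5.4]
width: 0.0658
finger_force: 29.9
```

```bash
python3 avg.py;python3 f.py
```

```text
Ttool,Fz [-1.7600e-02  5.4600e-02 -3.0000e-03 -6.0226e+00] sd [0.029  0.0307 0.0297 0.3319] sem [0.0084 0.0089 0.0086 0.0958] 32.1
[0.4988 0.0107 0.1065] [3.141 0.011 3.012] F [ 0.74 -0.12 -6.16] Ttool [ 0.002 -0.018  0.012] T [-0.004 -0.018 -0.012] [-0.092  0.007  1.653 -0.     1.472 -1.533] [-0.00e+00 -3.24e+01 -3.21e+01 -2.00e-02 -1.00e-02  0.00e+00]
```

The shift torque is 0.070 ± 0.012 N·m. Two rollers moving 38 mm predict 0.08, and a packed tin predicts at most 0.013. So C, the tin nearest the bowl, is the part-full one. Next step: raise it, correct the tilt and plan the pour.

Emit:
carry_out(motion="0 0 -0.09 0 0.005 0 0.5; 0 0 -0.09 0 0 0 0.5; 0 0 -0.09 0 0 0 0.5; 0 0 0 0 0 0 0.5; 0 0 0 0 0 0 0.5")

```text
time: 32.72
tool_pos: [0.4983, 0.0107, 0.1602]
ee_rot: [3.142, -0.0, 3.012]
wrist_force: [-0.6, -0.5, -6.5]
width: 0.0657
finger_force: 29.9
```

```bash
python3 f.py; python3 mv.py 0.571 -0.330 0.155 -35 0 10 0.5
python3 - <<'E'
from h import *
T=imaging.snapshot("top");print('mill',plane(T,(477,224),0).round(3),plane(T,(483,203),.08).round(3))
E
```

```text
[0.4983 0.0107 0.1602] [ 3.142 -0.     3.012] F [-0.65 -0.53 -6.46] Ttool [ 0.007  0.066 -0.017] T [0.001 0.066 0.017] [-0.092 -0.014  1.565  0.     1.591 -1.533] [ 0.000e+00 -3.292e+01 -3.363e+01 -1.000e-02  1.000e-02  0.000e+00]
[0.498 0.011 0.16 ] [ 3.142 -0.     3.012] [3.142 0.    2.531]
-0.058 -0.164 0.003 0 0 0.023 0.5; -0.066 -0.161 0.002 0 0 0.023 0.5; -0.074 -0.158 0.003 0 0 0.023 0.5; -0.081 -0.154 0.002 0 0 0.023 0.5; -0.089 -0.15 0.003 0 0 0.023 0.5; -0.095 -0.146 0.002 0 0 0.023 0.5; -0.103 -0.141 0.003 0 0 0.023 0.5; -0.109 -0.136 0.002 0 0 0.023 0.5; -0.116 -0.13 0.003 0 0 0.023 0.5; -0.121 -0.125 0.002 0 0 0.023 0.5
mill [ 0.716 -0.316  0.   ] [ 0.742 -0.306  0.08 ]
```

Emit:
carry_out(motion="-0.058 -0.164 0.002 0 0 0.023 0.5; -0.066 -0.161 0.002 0 0 0.023 0.5; -0.074 -0.158 0.003 0 0 0.023 0.5; -0.081 -0.154 0.002 0 0 0.023 0.5; -0.089 -0.15 0.003 0 0 0.023 0.5; -0.095 -0.146 0.002 0 0 0.023 0.5; -0.103 -0.141 0.003 0 0 0.023 0.5; -0.109 -0.136 0.002 0 0 0.023 0.5; -0.116 -0.13 0.003 0 0 0.023 0.5; -0.121 -0.125 0.002 0 0 0.023 0.5; 0 0 0 0 0 0 0.5; 0 0 0 0 0 0 0.5")

```text
time: 34.28
tool_pos: [0.5707, -0.3293, 0.1541]
ee_rot: [3.141, -0.003, 2.53]
wrist_force: [0.2, -0.3, -6.1]
width: 0.0659
finger_force: 29.9
```

```bash
python3 f.py
python3 - <<'E'
import numpy as np
from bench import imaging
import cv2
cv2.imwrite("pics/top1.png",imaging.snapshot("top")["pixels"][170:380,330:600,::-1].repeat(2,0).repeat(2,1))
# pivot about mouth: per-row tool-frame shift, 7.5 deg rows
th=np.radians(7.5);m=np.array([.056,.027])   # mouth->TCP is 56 along +u (= -tool x), 27 along up (= -tool z)
# in tool frame TCP-mouth vector v=(-.056,0,-.027); turn -th about tool y; TCP shift = R v - v
from scipy.spatial.transform import Rotation as Ro
v=np.array([-.056,0,-.027]);print((Ro.from_rotvec([0,-th,0]).apply(v)-v)/.2, 7.5/120)
E
```

```text
[ 0.5707 -0.3293  0.1541] [ 3.141e+00 -3.000e-03  2.530e+00] F [ 0.19 -0.34 -6.14] Ttool [ 0.032  0.079 -0.021] T [0.019 0.083 0.021] [-6.100e-01  3.470e-01  1.163e+00  1.000e-03  1.635e+00 -1.569e+00] [-7.400e-01 -4.820e+01 -3.329e+01 -1.000e-01 -1.000e-02  0.000e+00]
[ 0.02001647  0.         -0.03539239] 0.0625
```

View pics/top1.png

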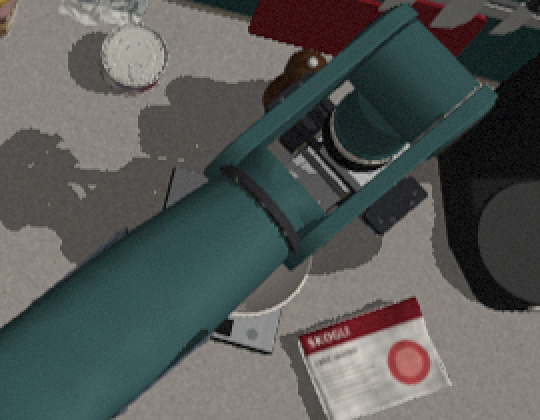

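The arm and tin are over the far half of the bowl (rim near (285,290) in the crop) with nothing touching. Pouring now, pivoting about the sill.

Emit:
carry_out(motion="0.02 0 -0.035 0 -0.0625 0 0.5; 0.02 0 -0.035 0 -0.0625 0 0.5; 0.02 0 -0.035 0 -0.0625 0 0.5; 0.02 0 -0.035 0 -0.0625 0 0.5; 0.02 0 -0.035 0 -0.0625 0 0.5; 0.02 0 -0.035 0 -0.0625 0 0.5; 0.02 0 -0.035 0 -0.0625 0 0.5; 0.02 0 -0.035 0 -0.0625 0 0.5; 0 0 0 0 0 0 0.5; 0 0 0 0 0 0 0.5; 0 0 0 0 0 0 0.5; 0 0 0 0 0 0 0.5")

```text
time: 35.83
tool_pos: [0.5306, -0.3016, 0.1926]
ee_rot: [3.141, 1.049, 2.53]
wrist_force: [-0.4, -0.4, -3.8]
width: 0.0657
finger_force: 29.9
```

```bash
python3 f.py
python3 - <<'E'
from bench import imaging
import cv2
cv2.imwrite("pics/top2.png",imaging.snapshot("top")["pixels"][170:380,330:600,::-1].repeat(2,0).repeat(2,1))
E
```

```text
[ 0.5306 -0.3016  0.1926] [3.141 1.049 2.53 ] F [-0.38 -0.42 -3.84] Ttool [ 0.028  0.988 -0.007] T [ 0.551  0.82  -0.02 ] [-0.608 -0.373  2.156 -0.011  0.31  -1.559] [ 4.000e-02 -1.813e+01 -3.437e+01 -3.000e-02 -4.620e+00 -1.000e-02]
```

View pics/top2.png

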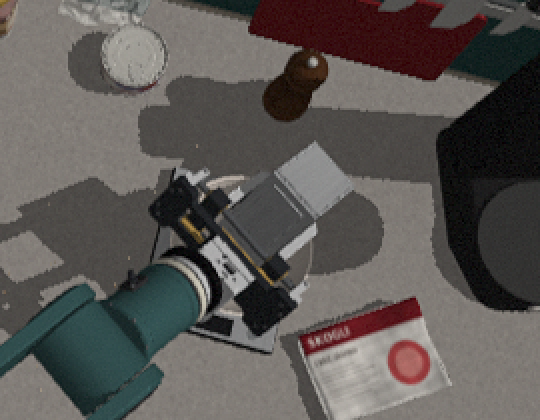

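The wrist load fell from 6.06 to 3.84 N, a drop of 2.2 N, so both rollers have left the tin. In the view the tin is tipped over the bowl, around (290,210). Tilting it back while rising.

```bash
python3 mv.py 0.571 -0.330 0.20 -35 0 9 0.5
python3 - <<'E'
from mv import rows
import numpy as np
print(rows([.571,-.33,.2],[np.pi,0,2.531],[.499,.0107,.16],[np.pi,0,3.012],10,.5))
E
```

```text
[ 0.53  -0.301  0.192] [3.141 1.048 2.53 ] [3.142 0.    2.531]
-0.018 0 0.022 0 0.056 0 0.5; -0.02 0 0.019 0 0.055 0 0.5; -0.022 0 0.017 0 0.056 0 0.5; -0.024 0 0.014 0 0.055 0 0.5; -0.026 0 0.012 0 0.056 0 0.5; -0.027 0 0.008 0 0.056 0 0.5; -0.027 0 0.005 0 0.055 0 0.5; -0.028 0 0.002 0 0.056 0 0.5; -0.028 0 -0.001 0 0.056 0 0.5
0.127 0.119 0.02 0 0 -0.023 0.5; 0.121 0.125 0.02 0 0 -0.023 0.5; 0.116 0.13 0.02 0 0 -0.023 0.5; 0.108 0.136 0.02 0 0 -0.023 0.5; 0.102 0.142 0.02 0 0 -0.023 0.5; 0.095 0.145 0.02 0 0 -0.023 0.5; 0.088 0.151 0.02 0 0 -0.023 0.5; 0.081 0.154 0.02 0 0 -0.023 0.5; 0.073 0.158 0.02 0 0 -0.023 0.5; 0.066 0.161 0.02 0 0 -0.023 0.5
```

Emit:
carry_out(motion="-0.018 0 0.022 0 0.055 0 0.5; -0.02 0 0.019 0 0.055 0 0.5; -0.022 0 0.017 0 0.055 0 0.5; -0.024 0 0.014 0 0.055 0 0.5; -0.026 0 0.012 0 0.055 0 0.5; -0.027 0 0.008 0 0.055 0 0.5; -0.027 0 0.005 0 0.055 0 0.5; -0.028 0 0.002 0 0.055 0 0.5; -0.028 0 0 0 0.06 0 0.5; 0 0 0 0 0 0 0.5")

```text
time: 37.12
tool_pos: [0.5725, -0.3315, 0.1952]
ee_rot: [-3.142, -0.001, 2.529]
wrist_force: [-0.5, -0.2, -3.5]
width: 0.0661
finger_force: 29.9
```

Emit:
carry_out(motion="0.127 0.119 0.01 0 0 -0.023 0.5; 0.121 0.125 0.01 0 0 -0.023 0.5; 0.116 0.13 0.01 0 0 -0.023 0.5; 0.108 0.136 0.01 0 0 -0.023 0.5; 0.102 0.142 0.02 0 0 -0.023 0.5; 0.095 0.145 0.02 0 0 -0.023 0.5; 0.088 0.151 0.02 0 0 -0.023 0.5; 0.081 0.154 0.02 0 0 -0.023 0.5; 0.073 0.158 0.02 0 0 -0.023 0.5; 0.066 0.161 0.02 0 0 -0.023 0.5; 0 0 0 0 0 0 0.5; 0 0 0 0 0 0 0.5")

```text
time: 38.62
tool_pos: [0.4985, 0.0112, 0.1672]
ee_rot: [-3.141, 0.004, 3.012]
wrist_force: [-0.3, -0.5, -3.3]
width: 0.0658
finger_force: 29.9
```

```bash
python3 f.py;python3 mv.py .499 .0107 .0375 -7.5 0 6 0.5;  python3 - <<'E'
from bench import imaging
import cv2
a=imaging.snapshot("top")["pixels"][::,:,::-1][160:380,250:510];cv2.imwrite("pics/top3.png",cv2.resize(a,None,fx=2.5,fy=2.5))
E
```

```text
[0.4985 0.0112 0.1672] [-3.141  0.004  3.012] F [-0.31 -0.53 -3.26] Ttool [ 0.016 -0.034 -0.01 ] T [-0.02  -0.032  0.01 ] [-9.100e-02 -1.900e-02  1.556e+00 -1.000e-03  1.601e+00 -1.532e+00] [  0.53 -31.08 -31.62   0.04   0.09   0.  ]
[0.499 0.011 0.167] [-3.141  0.004  3.012] [3.142 0.    3.011]
0 0 0.108 0 0 0 0.5; 0 -0.001 0.108 0 0.001 0 0.5; 0 0 0.108 0 0 0 0.5; -0.001 0 0.108 0 0 0 0.5; 0 -0.001 0.108 0 0 0 0.5; 0 0 0.109 0 0.001 0 0.5
```

View pics/top3.png

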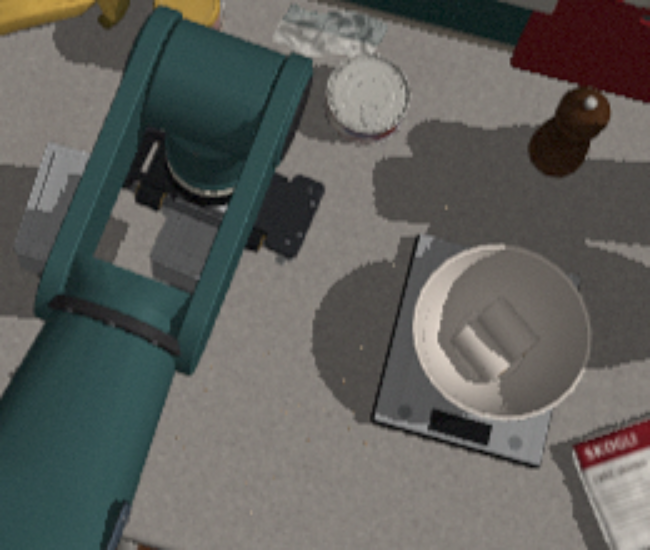

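The picture shows both rollers lying in the bowl at (480,350) and (510,325), and the bowl still on the scale. Lowering tin C to its place, then releasing and retreating.

Emit:
carry_out(motion="0 0 0.15 0 0 0 0.5; 0 0 0.2 0 0 0 0.5; 0 0 0.15 0 0 0 0.5; 0 0 0.08 0 0 0 0.5; 0 0 0.04 0 0 0 0.5; 0 0 0.025 0 0 0 0.5; 0 0 0 0 0 0 0.5; 0 0 0 0 0 0 0.5")

```text
time: 39.67
tool_pos: [0.4991, 0.0114, 0.0383]
ee_rot: [3.141, 0.002, 3.012]
wrist_force: [0.1, 0.3, -3.7]
width: 0.0659
finger_force: 29.9
```

```bash
python3 f.py
```

```text
[0.4991 0.0114 0.0383] [3.141e+00 2.000e-03 3.012e+00] F [ 0.12  0.28 -3.74] Ttool [-0.076  0.021  0.023] T [ 0.079  0.011 -0.023] [-0.091  0.07   1.73   0.     1.34  -1.532] [-3.000e-02 -3.236e+01 -2.926e+01 -2.000e-02  7.000e-02  0.000e+00]
```

Still hanging about 1 mm up. I'll lower it a little more, then release.

Emit:
carry_out(motion="0 0 0.005 0 0 0 0.5; 0 0 0.003 0 0 0 0.5; 0 0 0 0 0 0 0.5; 0 0 0 0 0 0 1; 0 0 0 0 0 0 1; 0 0 0 0 0 0 1; 0 0 0 0 0 0 1; 0 0 -0.1 0 0 0 1; 0 0 -0.25 0 0 0 1; 0 0 -0.3 0 0 0 1; 0 0 -0.2 0 0 0 1; 0 0 0 0 0 0 1")

```text
time: 41.18
tool_pos: [0.5006, 0.0112, 0.2101]
ee_rot: [3.141, 0.009, 3.012]
wrist_force: [-0.1, 0.4, 0.2]
width: 0.0938
finger_force: 0.0
```

Emit:
carry_out(motion="0.3 0 -0.1 0 0 0 1; 0.3 0 -0.1 0 0 0 1; 0.25 0 0 0 0 0 1; 0 0 0 0 0 0 1; 0 0 0 0 0 0 1; 0 0 0 0 0 0 1")

```text
time: 41.92
tool_pos: [0.3318, 0.0331, 0.2442]
ee_rot: [-3.142, -0.002, 3.011]
wrist_force: [0.4, -0.7, -0.1]
width: 0.0943
finger_force: 0.0
```

```bash
python3 f.py;  python3 - <<'E'
from bench import imaging
import cv2
a=imaging.snapshot("top")["pixels"][::,:,::-1][150:390,180:520];cv2.imwrite("pics/top4.png",cv2.resize(a,None,fx=2.3,fy=2.3))
E
```

```text
[0.3318 0.0331 0.2442] [-3.142e+00 -2.000e-03  3.011e+00] F [ 0.37 -0.71 -0.05] Ttool [-0.025  0.016 -0.024] T [0.027 0.012 0.024] [-0.071 -0.411  1.723  0.     1.832 -1.512] [ 7.000e-02 -1.358e+01 -3.022e+01 -1.000e-02  1.000e-01 -0.000e+00]
```

View pics/top4.png

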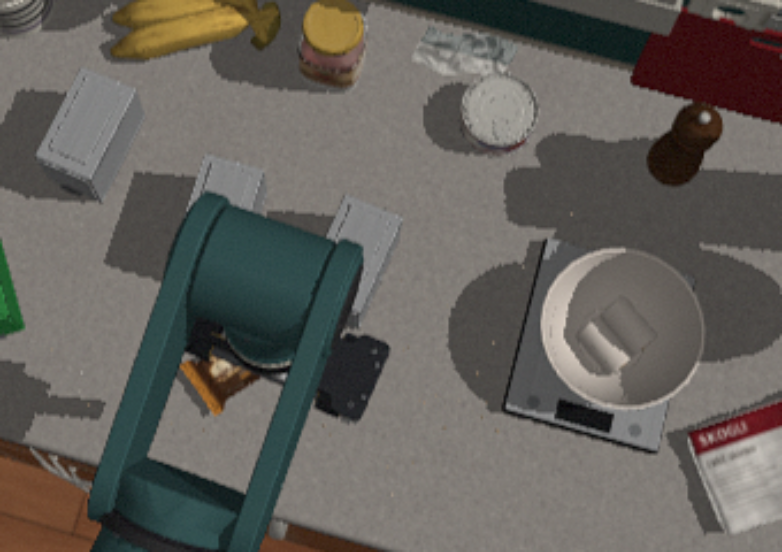

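The last view shows all three tins upright at (90,135), (228,185) and (365,245). Both rollers are in the level bowl at (620,330), the bystanders haven't moved and the gripper is clear.

```bash
python3 -c "
from bench import robot
print(robot.close_job())"
```

```text
the job is handed in; nothing more can be done
None
```

I found the part-full tin (the one nearest the bowl), poured both its rollers into the bowl, set all three tins back upright in place, and handed the job in at about 42 s; no verdict came back.

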